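# Show the puller's heater carrier to the inspection camera

### The arm

A 7-joint arm with a two-finger parallel gripper is mounted at the origin on the work surface. World frame = base frame: x ahead of the robot, y to its left, z up, the work surface at z = 0. Lengths are in m, angles in rad, forces in N, time in s.
With the tool pointing down it reaches from about 0.4 to 0.875 m from the base axis. Payload 19.3 kg.
Tool frame: the origin (TCP) lies between the finger pads; the fingertips stand bot.tcp_to_tips ahead of it and the grasp point (between the pads) lies 3 mm ahead of it (bot.tcp_to_tips is the distance from the TCP to the fingertips, in m); x points along the fingers, y is the direction in which the jaws open and shut, and the axes are right-handed (so a half turn about x gives the same grasp; the last joint's range is limited). The gripper opens to 85 mm and grips with 20 to 120 N. Pads are 22 mm wide; open, the fingers measure 114 mm over their backs; the gripper's body (76 mm by 85 mm) begins 54 mm behind the grasp point. The pads swing forward as they close: fully open they stand 13 mm farther back than shut.
Start: joints at [-1.39, 0.521, -0.036, 1.599, 0.021, 1.021, -0.113], TCP at [0.155, 0.605, 0.253] pointing down, gripper open.
Joint ranges: [-2.91, 2.91], [-0.3, 2.13], [-1.5, 1.42], [0.17, 2.43], [-1.26, 4.41], [0.16, 1.93], [-2.52, 2.52]. Speed limits (rad/s): [1.89, 1.89, 2.39, 2.39, 3.01, 3.01, 3.01].

### API

Orientations are given as [roll, pitch, yaw] about the fixed x, y, z axes, in that order (R = Rz(yaw) Ry(pitch) Rx(roll)).
In Python, from workcell import bot, eyes gives the robot as it stands. The module is installed in compiled form; this text tells all that it offers.
- The arm moves only by the tool step_arm, never from a script. Its argument "targets" is a list that holds one entry, the list of rows, each a list of 7 numbers: the shift along the tool's x, y, z in cm, then the turn, a rotation vector about the tool's x, y, z in rad, then the opening, from 0 (shut) to 1 (fully open). A call has 1 to 10 rows; each row is the pose to reach, as a shift and turn from the pose measured when the call began, along the tool's axes at that moment; what a row does not reach only later rows make up. A row lasts 1/10 s, in which the tool goes at most 50 mm and 8.59 degrees, less where a joint would pass 70% of its speed; a pose out of reach is approached as far as the arm can. A call with a gripper value outside its range is refused whole. The fingers move at their own pace and stop on an object; "grip_force" is the grip in N (left out, the last holds). Time passes only in rows, so rows that repeat a pose let the fingers close. It gives the time, the measured TCP pose, the force and the opening at its end, in the units of the state.
- bot.observe(): the state, without advancing time (a new reading comes with each control period).
- eyes.grab_frame(name): name is "side" or "top"; returns the picture (480x640x3 uint8, red, green, blue); there is no depth.
- eyes.get_calibration(name): a dict with "fx", "fy", "cx", "cy" (pixels), "camera_from_world" (4x4, takes a point from world to camera coordinates). Camera axes: x right, y down, z forward; pixel columns grow to the right and rows downward; lengths in m; the calibration is good to about 2 mm. A picture is of the moment at which its call begins. get_calibration takes no time and is no camera call.
- bot.job_done(): hands the job in, once; it reports no verdict.
The state is a dict: "clock": time; "qpos": joint angles; "qd": joint speeds; "joint_efforts": joint torques, N m; "position": TCP position; "tool_rot": TCP orientation; "force": force on the tool from outside, world axes, zero at the start; "moment": the same for the moment, N m; "grip_width": finger opening in m.
Only numpy, scipy, OpenCV 4.12 (cv2) and the standard library are available. Lean on these libraries where they do the work, as an engineer would, in place of code of your own. Each camera call takes 0.05 s, during which the arm holds its last target.

### The job

On the pipette puller, pull the black knob of the sprung retaining slide all the way out to its stop and leave it out, then lift the heater carrier straight up out of its slot. Present it to the inspection camera and finish while still holding it there in the air, quite still: carrier upright, its round boss squarely facing the lens, on the lens axis, with the boss's end face 100 mm in front of the lens. Do not touch the camera, and leave the other things on the bench and puller where they are.

Things in the scene. Friction and masses are not known exactly. Their poses are not given: they have to be found in the camera images.
- puller: Pipette puller, fixed cream and blue instrument 320 x 466 mm, deck 115 mm above the table, 50 mm dark shield at the deck's rear. Origin: centre of its underside, on the table; x to its rear (keypad front is -x), y to its left, z up. The steel slot block on the deck (39 x 83 mm, top 140 mm above the table, centre at x = -70, y = 100 mm) holds the carrier in a slot 15 mm deep with 1.5 mm play.
- slide (a joint): Sprung retaining slide right (-y of the puller) of the slot block: 0 = fully in, 0.045 m = out at its stop; moves along the puller's -y; starts 0 to 10 mm out. Its lip over the carrier's right shoulder stops it lifting while the slide is in. A return spring (1.2 to 3 N) pulls it in, its guide rubs with 5 N: it takes 6 to 8 N to pull and stays where it is left.
- slide_knob (a point): Centre of the slide's upright black knob, 20 mm in diameter; its grip reaches from 17 mm below to 17 mm above this point; the steel slide block's top lies 23 mm below this point. With the slide fully in it is 85 mm to the right of the carrier's centre. Free on all sides from above; axes as the puller.
- carrier_mid (a point): Heater carrier, loose, about 0.12 kg: upright aluminium plate 12 mm thick (x), 56 wide (y), 50 high, with a tab 24 wide and 12 thick rising 31 mm above its middle (81 mm in all). This point: half-way up, 40.5 mm above its underside, on its centre plane. Its -x face has a brass boss and at the start looks to the puller's front (axes as the puller's). Pinch the tab across its 12 mm.
- carrier_tab (a point): Grip point in the middle of the carrier's tab, 66 mm above its underside (15 mm below the tab's top, 25.5 mm above carrier_mid).
- carrier_boss (a point): Centre of the end face of the carrier's round boss, 18 mm in diameter, standing 10 mm out of the -x face: 16 mm from the carrier's centre plane in -x and 13.5 mm below carrier_mid. Axes as the carrier: x points from the boss into the plate.
- camera: Inspection camera, black with a round lens, on a fixed stand (base 110 x 110 x 12 mm, post behind to 215 mm high). Origin at the centre of the base's underside on the table; it looks along its own -x, level, towards the puller's side of the table; z up. Camera body 70 x 52 x 50 mm, centred 170 mm above the table; its top is 195 mm high.
- lens (a point): Centre of the lens's front glass, 50 mm from the stand's origin in its -x and 170 mm above the table. Axes as the camera.
- focus (a point): The point on the lens axis 100 mm in front of the lens (further along the camera's -x), 170 mm above the table: here the centre of the boss's end face is to be held, with the boss's face towards the lens. Axes as the camera.
- jar: Bystander: small lidded glass jar, 44 mm wide, 55 mm high, on the puller's deck at the rear left. Origin under its centre.
- screwdriver: Bystander: screwdriver 160 mm long lying on the puller's deck on the right.
- blank: Bystander: a blank plate of the carrier's outline without a boss, lying flat (12 mm high, about 81 x 56 mm) on the table between puller and camera.
- tube_case: Bystander: flat case 34 x 122 x 25 mm on the table in front of the robot.
- brush: Bystander: brush 130 mm long lying on the table at the left front.
- bottle: Bystander: white bottle 56 mm wide, 130 mm high, on the table behind and to the left of the puller.
Mind the look-alikes: they are no part of the job. What is shaped like the part that bears carrier_mid but blue is not meant.

How it is judged:
By the outcome, as a careful person would: the job done as asked, in the order asked, and still so for the second after the job is handed in, while the arm keeps its last pose, push and grip.
It also fails if it takes over 43 s, if anything falls off the work surface, if the arm or the gripper's body presses on something with over 40 N, if the wrist force passes 120 N, or if a joint passes its speed limit or range.

## Working session

There is one attempt and no reset: what is moved stays moved. The work goes in short steps, Python scripts to look and compute and a tool call to move; the robot and the scene stay as the last step left them, time stands still between calls to the robot, and variables do not carry over. Pictures are saved under pics/ and viewed, and the job is handed in when it is done.

Besides the shell and the picture viewer there is one more tool, called by a JSON object that holds its "api" and its "payload". step_arm: Moves the arm, as the interface text tells. Its arguments: {"type":"object","properties":{"targets":{"type":"array","items":{"type":"array","items":{"type":"array","items":{"type":"number"}}}},"grip_force":{"type":"number"}},"required":["targets"]}

```bash
mkdir -p pics
python3 - <<'E'
from workcell import bot, eyes
import cv2
s=bot.observe(); print(s, bot.tcp_to_tips)
for n in("side","top"):
    im=eyes.grab_frame(n); cv2.imwrite(f"pics/{n}0.png",im[:,:,::-1]); print(n,eyes.get_calibration(n))
E
```

```text
{'clock': 0.0, 'qpos': array([-1.39016502,  0.52202373, -0.03628258,  1.60001656,  0.02125449,
        1.02108678, -0.11280862]), 'qd': array([-0.00266748, -0.00033678, -0.00017865,  0.00079199,  0.00142613,
        0.000178  ,  0.0009028 ]), 'joint_efforts': array([-1.65632202e-03, -9.27128720e+01,  1.97918482e+00, -3.69918036e+01,
        1.78196415e-02,  8.34356382e-03,  5.07372670e-05]), 'position': array([0.15512587, 0.60511838, 0.25271712]), 'tool_rot': array([-1.43949223,  1.56964674, -1.69035235]), 'force': array([ 0.66074888, -0.9320018 , -0.50979769]), 'moment': array([-0.00950396, -0.01407551, -0.04149303]), 'grip_width': 0.08570429925696502} 0.022
side {'fx': 556.3437135098379, 'fy': 556.3437135098379, 'cx': 324.6726205517042, 'cy': 232.08086693572028, 'camera_from_world': array([[ 0.72830896, -0.68512273,  0.01314896, -0.36564062],
       [-0.31435566, -0.35109815, -0.88199241,  0.31833942],
       [ 0.60888963,  0.63822953, -0.47108014,  1.18926667],
       [ 0.        ,  0.        ,  0.        ,  1.        ]])}
top {'fx': 610.9343627544058, 'fy': 610.9343627544058, 'cx': 312.0370125846386, 'cy': 242.0862419255227, 'camera_from_world': array([[-0.02310845, -0.99953921, -0.0196816 ,  0.07445648],
       [-0.9927648 ,  0.02526327, -0.1173875 ,  0.52177367],
       [ 0.11783063,  0.01682656, -0.99289114,  1.85017511],
       [ 0.        ,  0.        ,  0.        ,  1.        ]])}
```

View pics/side0.png

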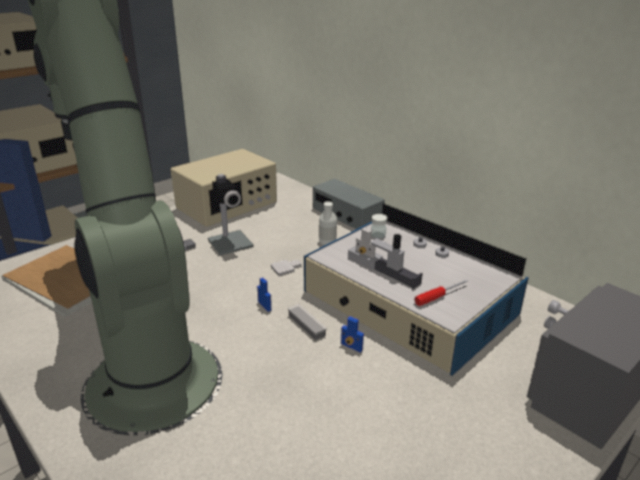

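View pics/top0.png

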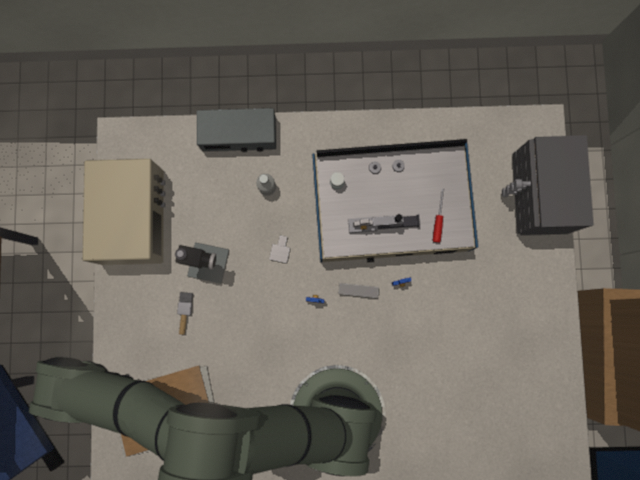

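The side view shows the puller (knob at about (397,242), carrier about (368,245)) and the camera at (228,200). The top view shows the slot block at about (385,223), the knob at about (399,218) and the camera at about (195,257). I'll zoom in.

Run:
```python
import cv2
s=cv2.imread("pics/side0.png");t=cv2.imread("pics/top0.png")
cv2.imwrite("pics/s_car.png",cv2.resize(s[205:305,330:450],None,fx=6,fy=6,interpolation=cv2.INTER_CUBIC))
cv2.imwrite("pics/s_cam.png",cv2.resize(s[165:265,190:290],None,fx=6,fy=6,interpolation=cv2.INTER_CUBIC))
cv2.imwrite("pics/t_car.png",cv2.resize(t[190:260,330:440],None,fx=7,fy=7,interpolation=cv2.INTER_CUBIC))
cv2.imwrite("pics/t_cam.png",cv2.resize(t[220:300,160:260],None,fx=7,fy=7,interpolation=cv2.INTER_CUBIC))
cv2.imwrite("pics/t_pul.png",cv2.resize(t[130:270,305:485],None,fx=4,fy=4,interpolation=cv2.INTER_CUBIC))
```

```text
(no output)
```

View pics/s_car.png

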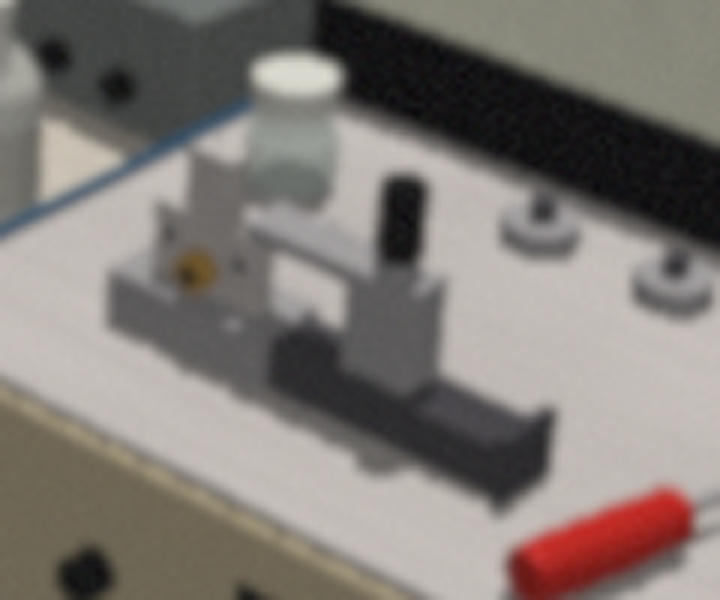

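View pics/s_cam.png

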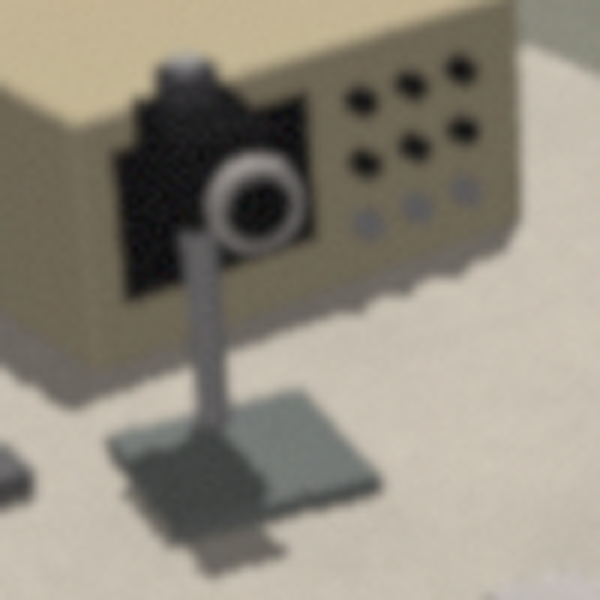

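View pics/t_car.png

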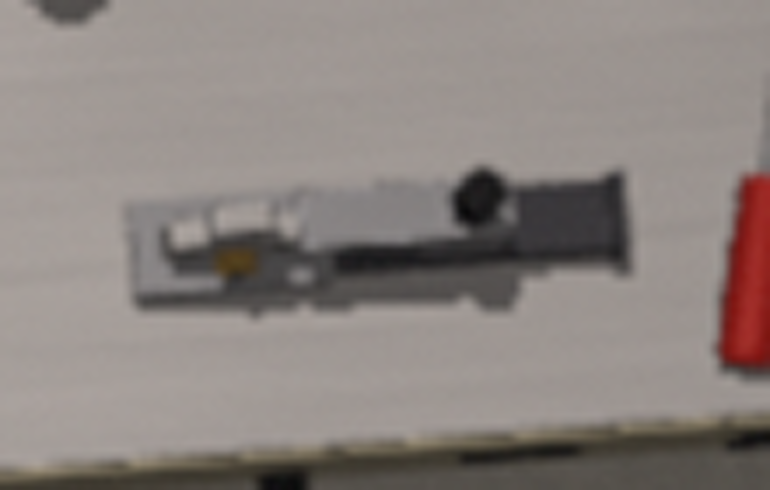

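View pics/t_cam.png

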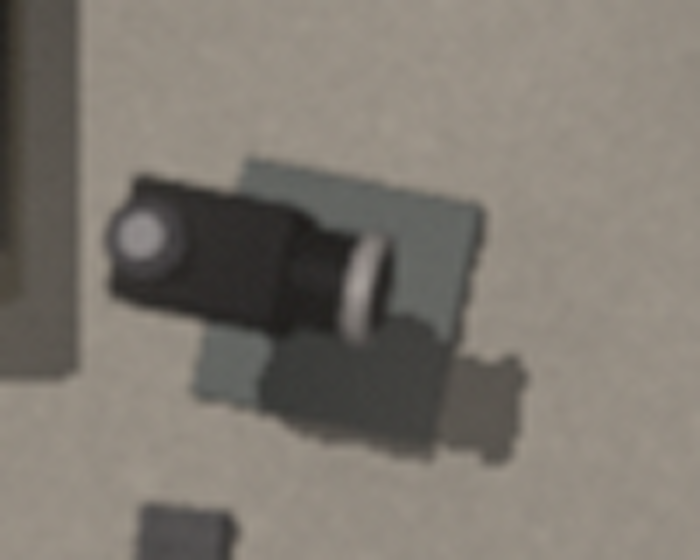

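View pics/t_pul.png

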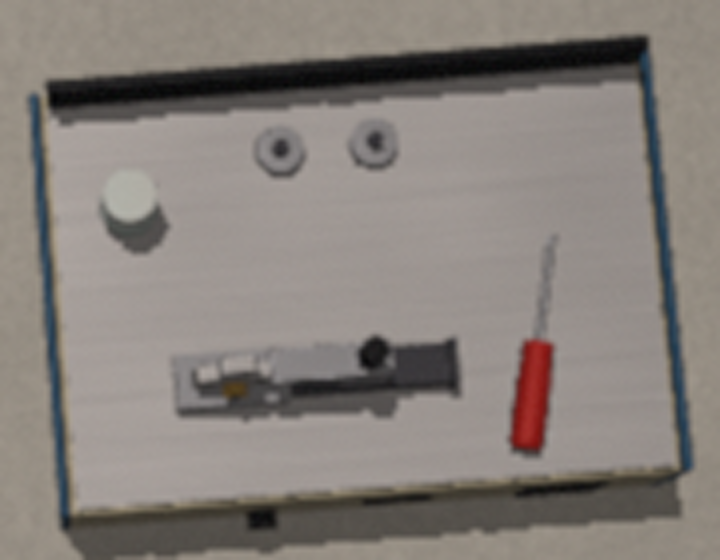

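```bash
cat > h.py <<'E'
import numpy as np, cv2
from workcell import bot, eyes
C={n:eyes.get_calibration(n) for n in("side","top")}
def ray(n,p):
    c=C[n];M=c["camera_from_world"];R=M[:3,:3];o=-R.T@M[:3,3]
    d=R.T@np.array([(p[0]-c["cx"])/c["fx"],(p[1]-c["cy"])/c["fy"],1]);return o,d/np.linalg.norm(d)
def onz(n,p,z):
    o,d=ray(n,p);return o+d*(z-o[2])/d[2]
def tri(ps,pt):
    A=[];b=[]
    for n,p in(("side",ps),("top",pt)):
        o,d=ray(n,p);P=np.eye(3)-np.outer(d,d);A.append(P);b.append(P@o)
    A=np.vstack(A);x=np.linalg.lstsq(A,np.hstack(b),rcond=None)[0]
    return x,np.linalg.norm(A@x-np.hstack(b))
def proj(n,X):
    c=C[n];M=c["camera_from_world"];v=M[:3,:3]@np.asarray(X)+M[:3,3]
    return np.array([c["fx"]*v[0]/v[2]+c["cx"],c["fy"]*v[1]/v[2]+c["cy"]])
def un(p,f,o): return ((p[0]+.5)/f-.5+o[0],(p[1]+.5)/f-.5+o[1])
E
python3 - <<'E'
from h import *
np.set_printoptions(precision=4,suppress=True)
oc=(160,220)
base=[onz("top",un(p,7,oc),.012) for p in((248,157),(484,205),(435,457),(194,395))]
bs=[onz("side",un(p,6,(190,165)),.012) for p in((303,388),(382,482),(172,540),(108,438))]
for l,b in(("top",base),("side",bs)):
    b=np.array(b);print(l,b[:,:2].tolist(),b.mean(0),[ (np.linalg.norm(b[i]-b[(i+1)%4]),np.degrees(np.arctan2(*(b[(i+1)%4]-b[i])[[1,0]]))) for i in range(4)])
lens,e=tri(un((257,202),6,(190,165)),un((368,290),7,oc));print("lens",lens,e)
# puller
op=(305,130)
fl=onz("top",un((67,516),4,op),.115);fr=onz("top",un((688,470),4,op),.115)
print("front",fl,fr,np.linalg.norm(fl-fr),np.degrees(np.arctan2(*(fl-fr)[[1,0]])))
rl=onz("top",un((34,95),4,op),.115);print("rl",rl,np.linalg.norm(rl-fl))
# knob top, boss, block
k,e=tri(un((403,180),6,(330,205)),un((481,196),7,(330,190)));print("knobtop",k,e)
b,e=tri(un((197,272),6,(330,205)),un((238,261),7,(330,190)));print("boss",b,e)
print("tabtop", [onz("top",un(p,7,(330,190)),.206) for p in((216,220),(270,220))])
E
```

```text
top [[0.5353117604400075, 0.4276657330471368], [0.5111026474032333, 0.3222235727899554], [0.3995682221968894, 0.34473904725221444], [0.4296099837845826, 0.45175805417807824]] [0.4689 0.3866 0.012 ] [(np.float64(0.10818562896119074), np.float64(-102.9307857047466)), (np.float64(0.113784333703591), np.float64(168.58707255857075)), (np.float64(0.11115563540680194), np.float64(74.31981156897444)), (np.float64(0.10841266312377783), np.float64(-12.839923510644624))]
side [[0.5315098023200808, 0.4264525210844008], [0.5014578712603885, 0.3164557704441653], [0.3902456833617166, 0.33852668264922015], [0.42409959656739715, 0.4481597021609849]] [0.4618 0.3824 0.012 ] [(np.float64(0.11402808299636827), np.float64(-105.28072269061758)), (np.float64(0.11338110910893733), np.float64(168.77506260807667)), (np.float64(0.11474095348481614), np.float64(72.83967610778889)), (np.float64(0.10958172297479837), np.float64(-11.425362993724793))]
lens [0.4591 0.3458 0.1706] 0.001303300071330518
front [0.464  0.0341 0.115 ] [ 0.4864 -0.4205  0.115 ] 0.45512107924681655 92.82581704452392
rl [0.7808 0.0509 0.115 ] 0.3172127493833769
knobtop [ 0.5619 -0.1809  0.2261] 0.0011941222239266534
boss [ 0.5484 -0.0888  0.1503] 0.0026648361309199427
tabtop [array([ 0.5587, -0.078 ,  0.206 ]), array([ 0.5581, -0.0996,  0.206 ])]
```

```bash
cat >> h.py <<'E'
from scipy.ndimage import map_coordinates, gaussian_filter1d
def edge(img,a,b,w=3,trim=.12):
    """subpixel line fit near a-b (pixels): returns two points on line, rms"""
    g=img.astype(float).mean(2) if img.ndim==3 else img.astype(float)
    a=np.array(a,float);b=np.array(b,float);L=np.linalg.norm(b-a);t=(b-a)/L;n=np.array([-t[1],t[0]])
    s=np.linspace(trim,1-trim,max(8,int(L*2)));o=np.arange(-w,w+.01,.25)
    P=a+(s[:,None]*L)*t; X=P[:,None]+o[None,:,None]*n
    v=map_coordinates(g,[X[...,1],X[...,0]],order=1)
    d=np.gradient(gaussian_filter1d(v,2,axis=1),axis=1); m=d.mean(0); sg=np.sign(m[np.abs(m).argmax()])
    d=np.clip(d*sg,0,None);k=d.argmax(1);off=[]
    for i in range(len(s)):
        j=slice(max(0,k[i]-4),k[i]+5);off.append((d[i,j]*o[j]).sum()/max(d[i,j].sum(),1e-9))
    off=np.array(off);med=np.median(off);ok=np.abs(off-med)<1.2
    c=np.polyfit(s[ok],off[ok],1);r=np.std(off[ok]-np.polyval(c,s[ok]))
    return a+n*np.polyval(c,0),b+n*np.polyval(c,1),r
def isect(l,m):
    f=lambda q:np.cross([*q[0],1],[*q[1],1]);x=np.cross(f(l),f(m));return x[:2]/x[2]
def quad(img,n,pts,z,w=3):
    ls=[edge(img,pts[i],pts[(i+1)%4],w) for i in range(4)]
    cs=[onz(n,isect(ls[i-1],ls[i]),z) for i in range(4)]
    return np.array(cs),[l[2] for l in ls]
def rep(l,b,r=None):
    print(l,"mean",b.mean(0),"sides mm/deg",[(round(1e3*np.linalg.norm(b[i]-b[(i+1)%4]),1),round(float(np.degrees(np.arctan2(*(b[(i+1)%4]-b[i])[[1,0]]))),2)) for i in range(4)],None if r is None else np.round(r,2))
E
python3 - <<'E'
from h import *
np.set_printoptions(precision=4,suppress=True)
t=cv2.imread("pics/top0.png");s=cv2.imread("pics/side0.png")
u=lambda ps,f,o:[un(p,f,o) for p in ps]
b,r=quad(t,"top",u(((248,157),(484,205),(435,457),(194,395)),7,(160,220)),.012);rep("base top",b,r)
b,r=quad(s,"side",u(((303,388),(382,482),(172,540),(108,438)),6,(190,165)),.012);rep("base side",b,r)
b,r=quad(t,"top",u(((135,178),(300,208),(275,335),(112,297)),7,(160,220)),.195,2);rep("cam body top",b,r)
op=(305,130)
fe=u(((67,516),(688,470)),4,op);l=edge(t,*fe);A,B=[onz("top",p,.115) for p in l[:2]];print("front",A,B,l[2],np.degrees(np.arctan2(*(A-B)[[1,0]])))
for nm,pp in(("left",((67,516),(34,95))),("right",((688,468),(645,60)))):
    l=edge(t,*u(pp,4,op));A,B=[onz("top",p,.115) for p in l[:2]];print(nm,A,B,l[2],np.degrees(np.arctan2(*(B-A)[[1,0]])))
# knob mask top
ht=cv2.cvtColor(t,cv2.COLOR_BGR2GRAY).astype(float)
for n,im,(x0,y0,x1,y1) in(("top",t,(392,210,404,224)),("side",s,(391,231,404,250))):
    g=im[y0:y1,x0:x1].astype(int).max(2);print(n);print(g)
E
```

```text
base top mean [0.4683 0.3877 0.012 ] sides mm/deg [(np.float64(115.0), -103.43), (np.float64(119.3), 165.21), (np.float64(111.3), 71.89), (np.float64(110.2), -12.78)] [0.1  0.2  0.43 0.56]
base side mean [0.4589 0.3801 0.012 ] sides mm/deg [(np.float64(126.0), -103.84), (np.float64(121.4), 165.39), (np.float64(123.2), 71.69), (np.float64(111.8), -13.02)] [0.08 0.13 0.29 0.17]
cam body top mean [0.4744 0.4089 0.195 ] sides mm/deg [(np.float64(67.0), -102.63), (np.float64(52.9), 168.02), (np.float64(67.2), 76.6), (np.float64(52.1), -12.15)] [0.09 0.15 0.07 0.58]
front [0.4644 0.0341 0.115 ] [ 0.485  -0.4205  0.115 ] 0.33632056460647064 92.59270934600795
left [0.4642 0.0308 0.115 ] [0.781 0.046 0.115] 0.11079657223015199 2.7490943571778685
right [ 0.4874 -0.4148  0.115 ] [ 0.7941 -0.3997  0.115 ] 0.06770594741731924 2.8325092277350223
top
[[157 158 158 157 157 158 159 157 157 157 156 156]
 [159 159 157 159 158 158 158 158 159 158 157 157]
 [158 159 158 159 158 159 158 157 157 158 156 156]
 [160 159 158 159 159 148 133 134 146 157 159 157]
 [158 157 158 152 137 108  74  72 104 132 147 15
[... 813 characters left out ...]
59  32  25  28  31  30  69 126 169 188]
 [186 159 106  53  22  27  25  24  33  73 130 172 187]
 [183 154 102  51  22  26  24  21  33  81 138 175 188]
 [181 151 100  52  23  20  21  26  38  87 142 177 190]
 [179 146  95  46  24  23  18  23  40  94 152 181 192]
 [176 138  84  43  26  28  27  17  43 102 160 188 193]
 [174 133  78  36  25  22  26  24  43 104 161 188 193]
 [165 124  68  32  19  29  26  22  48 108 163 188 193]
 [153 115  64  34  25  23  24  25  51 109 164 188 192]
 [149 114  68  37  25  20  23  26  59 114 166 189 191]
 [150 118  73  40  26  25  25  36  77 129 172 188 192]
 [153 118  81  57  48  43  45  55  96 147 177 191 192]
 [148 121  89  75  71  70  72  77 108 150 176 185 188]]
```

Run:
```python
from h import *
np.set_printoptions(precision=4,suppress=True)
t=cv2.imread("pics/top0.png");s=cv2.imread("pics/side0.png")
u=lambda ps,f,o:[un(p,f,o) for p in ps]
f=np.radians(-102.9);d=np.array([np.cos(f),np.sin(f)]);n=np.array([-d[1],d[0]])  # d: forward; n: left of forward
L=lambda X:(round(1e3*float(X[:2]@d),1),round(1e3*float(X[:2]@n),1))
def mid(im,nm,pts,z,w=2):
    out=[]
    for i in range(len(pts)-1):
        l=edge(im,pts[i],pts[i+1],w,.15);m=[onz(nm,p,z) for p in l[:2]];out.append(L((m[0]+m[1])/2))
    return out
print("base top edges (fwd,left)",mid(t,"top",u(((248,157),(484,205),(435,457),(194,395),(248,157)),7,(160,220)),.012))
print("base AB top-only unshadowed front", mid(t,"top",u(((484,205),(463,320)),7,(160,220)),.012))
print("base side edges",mid(s,"side",u(((303,388),(382,482),(172,540),(108,438),(303,388)),6,(190,165)),.012))
print("body top",mid(t,"top",u(((135,178),(300,208),(275,335),(112,297),(135,178)),7,(160,220)),.195))
# ring mask
for nm,im,(x0,y0,x1,y1) in(("side",s,(222,186,244,212)),("top",t,(206,250,220,272))):
    g=im[y0:y1,x0:x1].astype(int).mean(2).astype(int);print(nm);print("\n".join(" ".join("%3d"%v for v in r) for r in g))
```

```text
base top edges (fwd,left) [(-482.3, 427.2), (-426.0, 369.4), (-480.8, 312.9), (-538.2, 372.2)]
base AB top-only unshadowed front [(-425.3, 400.3)]
base side edges [(-477.5, 420.8), (-412.9, 359.9), (-472.5, 305.8), (-534.7, 368.6)]
body top [(-502.7, 397.4), (-471.0, 370.9), (-501.0, 344.8), (-538.2, 371.1)]
side
 30  31  30  29  34  30  28  30  29  26  27  28  27  22  25  16  12  26  39  66  87  96
 30  27  34  26  26  29  26  23  27  25  28  26  24  19  22  20  20  16  37  65  87  97
 28  31  28  28  28  27  29  20  24  24  26  27  23  19  15  20  18  21  33  61  89  96
 24  22  23  22  23  24  25  32  38  42  45  47  40  35  27  19  16  21  29  58  87  96
 27  16  25  20  24  30  46  58  77  87  87  88  81  72  59  42  26  20  28  59  85  96
 24  15  23  25  34  58  83 103 121 131 130 127 122 113  98  70  43  26  31  54  85  96
 23  24  25  32  58  95 121 137 145 147 142 137 135 131 117  94  63  38  29  54  84  96
 24  26  27  51  88 122 141 145 138 129 121 116 114 114 114 103  83  54  34  55  84  96
 23  25  40  73 113 134 137 128 111 100  88  80  80  85  95 101  94  73  48  55  
[... 2038 characters left out ...]
  93  45  43  78 100 100  99
 44  45  52 101 142 156 136  79  41  46  79  99 100 100
 40  41  53 110 146 152 125  63  39  55  83  99  99 100
 37  38  57 107 138 140 113  56  41  65  89 100 101 101
 34  37  57 105 131 127  98  47  43  70  94 100 100  99
 34  38  67 105 124 118  86  45  44  69  86  87  88  93
 34  40  71 104 118 108  78  43  43  56  64  65  64  77
 33  38  66  98 112 102  75  47  50  60  62  62  61  64
 45  45  62  86 101  95  73  57  59  63  62  64  62  63
 57  56  58  75  84  85  72  65  61  63  63  63  64  62
 60  60  59  63  70  71  67  65  62  63  64  64  65  64
 60  61  60  60  62  62  63  61  62  63  62  65  63  64
 60  61  61  60  62  62  62  62  62  63  63  62  64  64
```

Run:
```python
from h import *
np.set_printoptions(precision=4,suppress=True)
f=np.radians(-102.9);d=np.array([np.cos(f),np.sin(f)]);n=np.array([-d[1],d[0]])
L=lambda X:(round(1e3*float(X[:2]@d),1),round(1e3*float(X[:2]@n),1))
for p in((232.2,198.3),(233.1,198.8)): print("side z.17",L(onz("side",p,.17)))
for p in((212,261.5),(215.3,261.8)): print("top z.17",L(onz("top",p,.17)))
print(tri((232.2,198.3),(214.5,261.5)),tri((232.2,198.3),(212.5,261.5)))
for n_ in C:
    print(n_,ray(n_,(320,240)))
# expected pixel of lens in side from top-derived estimate
P=d*(-.4315)+n*.3707;print("lens est",P,proj("side",[*P,.17]),proj("top",[*P,.17]))
# carrier/knob
k=onz("top",(398.2,217.9),.226);print("knob top",k)
# puller frame from top
o=np.array([.4748,-.1925]);y=np.radians(2.75);ex=np.array([np.cos(y),np.sin(y)]);ey=np.array([-np.sin(y),np.cos(y)])
c=o+.16*ex-.07*ex+.1*ey;print("carrier est",c,"knob0",c-.085*ey)
for z in(.206,):
  for dx in(-.006,.006):
    for dy in(-.012,.012):
      q=c+dx*ex+dy*ey;print(proj("top",[*q,z]),(proj("top",[*q,z])-[330,190]+.5)*7-.5,(proj("side",[*q,z])-[330,205]+.5)*6-.5)
for z in (.226,.192):
  q=k[:2];print(z,(proj("side",[*q,z])-[330,205]+.5)*6-.5)
s=bot.observe();from scipy.spatial.transform import Rotation as R
print(R.from_euler('xyz',s["tool_rot"]).as_matrix())
```

```text
side z.17 (-441.2, 369.3)
side z.17 (-436.7, 370.3)
top z.17 (-439.4, 369.8)
top z.17 (-430.0, 370.8)
(array([0.456 , 0.3394, 0.1737]), np.float64(0.0034592653511718785)) (array([0.4576, 0.3446, 0.1713]), np.float64(0.0012915768241941682))
side (array([-0.3578, -0.8978,  0.8458]), array([ 0.5982,  0.6389, -0.4837]))
top (array([0.3017, 0.0301, 1.8997]), array([ 0.1209,  0.0037, -0.9927]))
lens est [0.4577 0.3379] [233.9273 199.435 ] [214.7784 261.733 ]
knob top [ 0.5616 -0.1812  0.226 ]
carrier est [ 0.5599 -0.0883] knob0 [ 0.564  -0.1732]
[368.5503 222.2785] [272.8519 228.9498] [238.9322 159.2534]
[359.988  222.9066] [212.9158 233.3461] [194.3447 139.8343]
[368.1989 218.0506] [270.392  199.3543] [257.694  149.6356]
[359.6437 218.6788] [210.5062 203.7516] [213.1554 130.4249]
0.226 [405.349  180.5538]
0.192 [398.9671 255.9084]
[[-0.0002  0.2482  0.9687]
 [-0.001   0.9687 -0.2482]
 [-1.     -0.001   0.0001]]
```

```bash
cat >> h.py <<'E'
from scipy.spatial.transform import Rotation as Ro
np.set_printoptions(precision=4,suppress=True)
def go(p,psi):
    """shift (cm) and rotvec in tool axes to TCP p, tool down, jaw-y yaw psi deg"""
    s=bot.observe();R0=Ro.from_euler('xyz',s["tool_rot"])
    c,q=np.cos(np.radians(psi)),np.sin(np.radians(psi))
    R1=Ro.from_matrix(np.array([[0,c,q],[0,q,-c],[-1,0,0]]))
    print("t",s["clock"],"pos",s["position"],"psi",np.degrees(np.arctan2(*R0.as_matrix()[[1,0],1])),"q",s["qpos"],"F",s["force"],"w",s["grip_width"])
    print("shift",np.round(100*R0.inv().apply(np.array(p)-s["position"]),2).tolist(),"rot",np.round((R0.inv()*R1).as_rotvec(),4).tolist())
E
python3 -c "
from h import *
go([.5625,-.181,.36],-87.25)"
```

```text
t 0.1 pos [0.1551 0.6052 0.2528] psi 75.63180010177398 q [-1.3902  0.5219 -0.0363  1.5999  0.0212  1.0211 -0.1128] F [-0.3854 -0.1119 -0.6321] w 0.0853669767736
shift [-10.65, -66.06, 58.98] rot [2.8428, 0.0014, 0.0001]
```

{"api": "step_arm", "payload": {"targets": [[[-5,0,0,0,0,0,0.7],[-10.5,0,0,0,0,0,0.7],[-10.5,-66,59,2.84,0,0,0.7],[-10.5,-66,59,2.84,0,0,0.7],[-10.5,-66,59,2.84,0,0,0.7],[-10.5,-66,59,2.84,0,0,0.7],[-10.5,-66,59,2.84,0,0,0.7],[-10.5,-66,59,2.84,0,0,0.7],[-10.5,-66,59,2.84,0,0,0.7],[-10.5,-66,59,2.84,0,0,0.7]]]}}

```text
clock: 1.1
position: [0.3397, 0.2482, 0.3554]
tool_rot: [-0.557, 1.57, -2.014]
force: [1.2, 1.2, 0.4]
grip_width: 0.0597
```

```bash
python3 -c "
from h import *
go([.5625,-.181,.36],-87.25)"
```

```text
t 1.1 pos [0.3397 0.2482 0.3554] psi 6.530386923836913 q [-1.0834  0.0696  0.3333  1.9694 -0.0251  1.1072 -0.6257] F [1.206  1.1797 0.4433] w 0.05966451191471031
shift [-0.44, 17.25, 45.18] rot [1.6368, 0.0007, -0.0002]
```

{"api": "step_arm", "payload": {"targets": [[[-0.4,17,45,1.637,0,0,0.7],[-0.4,17,45,1.637,0,0,0.7],[-0.4,17.2,45.2,1.637,0,0,0.7],[-0.4,17.2,45.2,1.637,0,0,0.7],[-0.4,17.2,45.2,1.637,0,0,0.7],[-0.4,17.2,45.2,1.637,0,0,0.7],[-0.4,17.2,45.2,1.637,0,0,0.7],[-0.4,17.2,45.2,1.637,0,0,0.7],[-0.4,17.2,45.2,1.637,0,0,0.7],[-0.4,17.2,45.2,1.637,0,0,0.7]]]}}

```text
clock: 2.1
position: [0.5626, -0.1842, 0.3592]
tool_rot: [0.93, 1.569, -2.028]
force: [-0.2, 1.3, -0.3]
grip_width: 0.0598
```

{"api": "step_arm", "payload": {"targets": [[[0,0,0,0,0,0,0.7]]]}}

```text
clock: 2.2
position: [0.563, -0.1882, 0.3584]
tool_rot: [0.929, 1.566, -2.038]
force: [-0.3, 1.7, -0.6]
grip_width: 0.0597
```

```bash
python3 -c "
from h import *
go([.5625,-.181,.36],-87.25)
for n in C: cv2.imwrite('pics/%s1.png'%n,eyes.grab_frame(n)[:,:,::-1])
s=cv2.imread('pics/side1.png');t=cv2.imread('pics/top1.png')
cv2.imwrite('pics/s1c.png',cv2.resize(s[140:310,290:450],None,fx=3.5,fy=3.5,interpolation=2))
"
```

```text
t 2.2 pos [ 0.563  -0.1882  0.3584] psi -80.03848566601702 q [-0.3279  0.4927  0.8348  1.5769 -0.3745  1.2415 -0.8269] F [-0.2508  1.7487 -0.5516] w 0.059669987117815834
shift [-0.16, -0.72, -0.07] rot [0.1259, 0.0026, -0.004]
```

View pics/s1c.png

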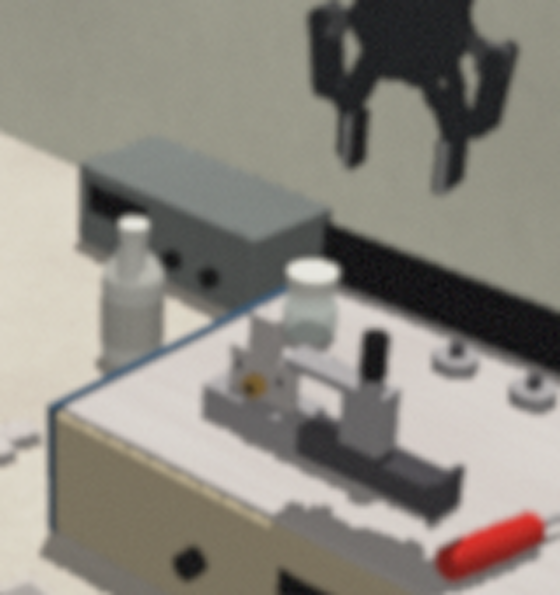

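View pics/top1.png

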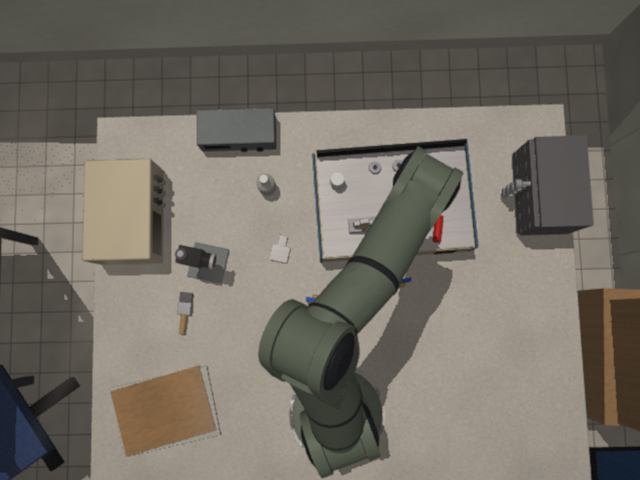

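{"api": "step_arm", "payload": {"targets": [[[3,-0.7,-0.1,0.126,0.0026,-0.004,0.7],[7,-0.7,-0.1,0.126,0.0026,-0.004,0.7],[9,-0.7,-0.1,0.126,0.0026,-0.004,0.7],[9.5,-0.7,-0.1,0.126,0.0026,-0.004,0.7],[9.5,-0.7,-0.1,0.126,0.0026,-0.004,0.7],[9.5,-0.7,-0.1,0.126,0.0026,-0.004,0.7]]]}}

```text
clock: 2.9
position: [0.5622, -0.1778, 0.2648]
tool_rot: [-2.218, 1.568, 0.982]
force: [-0.3, -0.2, -0.0]
grip_width: 0.0598
```

```bash
python3 -c "
from h import *
go([.5625,-.181,.216],-87.25)
for n in ['side']: cv2.imwrite('pics/%s2.png'%n,eyes.grab_frame(n)[:,:,::-1])
s=cv2.imread('pics/side2.png')
cv2.imwrite('pics/s2c.png',cv2.resize(s[180:290,340:450],None,fx=5,fy=5,interpolation=2))
"
```

```text
t 2.9 pos [ 0.5622 -0.1778  0.2648] psi -86.6867417174314 q [-0.3214  0.5777  0.8015  1.7128 -0.4714  1.0536 -0.8744] F [-0.2652 -0.2319 -0.0234] w 0.05975380949470441
shift [4.88, 0.33, -0.0] rot [0.0098, -0.0016, 0.0021]
```

View pics/s2c.png

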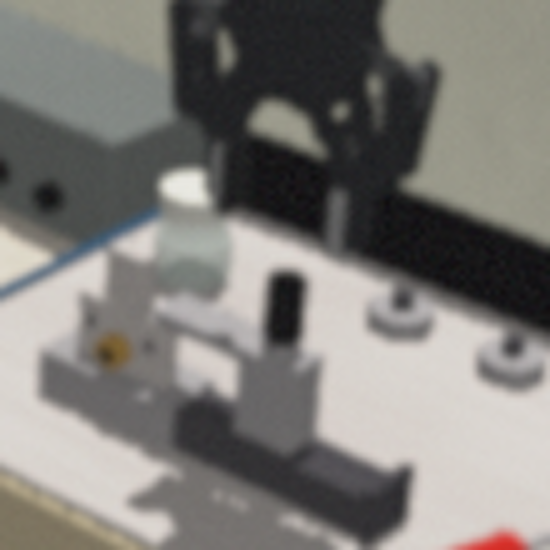

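The fingers straddle the knob correctly: knob at about crop (285,310), fingers at (217,…) and (340,…). Descend and close.

{"api": "step_arm", "payload": {"targets": [[[1.5,0.3,0,0.01,0,0,0.7],[3,0.3,0,0.01,0,0,0.7],[4.5,0.3,0,0.01,0,0,0.7],[4.9,0.3,0,0.01,0,0,0.7],[4.9,0.3,0,0.01,0,0,0.7],[4.9,0.3,0,0.01,0,0,0.3],[4.9,0.3,0,0.01,0,0,0.1],[4.9,0.3,0,0.01,0,0,0.1],[4.9,0.3,0,0.01,0,0,0.1],[4.9,0.3,0,0.01,0,0,0.1]]], "grip_force": 40}}

```text
clock: 3.95
position: [0.5627, -0.181, 0.2164]
tool_rot: [-2.539, 1.568, 0.65]
force: [-0.7, -0.5, 5.4]
grip_width: 0.0186
```

```bash
python3 -c "
from h import *
go([.5625,-.181,.216],-87.25)
for n in ['side']: cv2.imwrite('pics/%s3.png'%n,eyes.grab_frame(n)[:,:,::-1])
s=cv2.imread('pics/side3.png')
cv2.imwrite('pics/s3c.png',cv2.resize(s[180:290,340:450],None,fx=5,fy=5,interpolation=2))
"
```

```text
t 3.95 pos [ 0.5627 -0.181   0.2164] psi -87.27360755814536 q [-0.2873  0.6328  0.7597  1.7582 -0.5232  0.9617 -0.8388] F [-0.7191 -0.4799  5.3834] w 0.01856722834356502
shift [0.04, 0.0, 0.02] rot [-0.0004, -0.0027, 0.0018]
```

View pics/s3c.png

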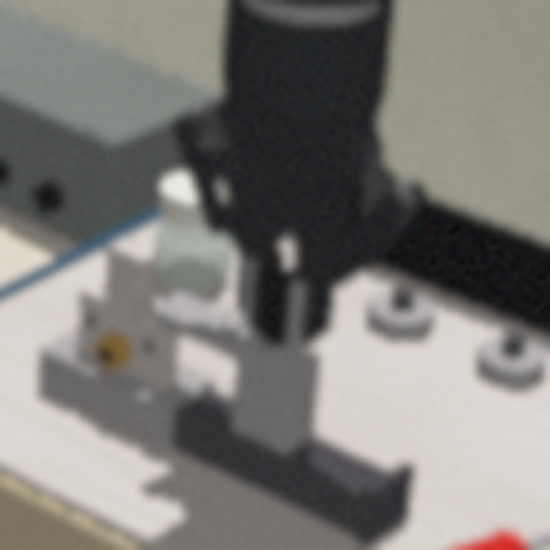

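Knob is gripped. Pull along tool +y.

{"api": "step_arm", "payload": {"targets": [[[0,0.5,0,0,0,0,0.1],[0,1.0,0,0,0,0,0.1],[0,1.5,0,0,0,0,0.1],[0,2.0,0,0,0,0,0.1],[0,2.5,0,0,0,0,0.1],[0,3.0,0,0,0,0,0.1],[0,3.3,0,0,0,0,0.1],[0,3.3,0,0,0,0,0.1]]]}}

```text
clock: 4.8
position: [0.5643, -0.2134, 0.2164]
tool_rot: [-2.263, 1.567, 0.927]
force: [-1.5, 3.8, 2.6]
grip_width: 0.0189
```

{"api": "step_arm", "payload": {"targets": [[[0,0.2,0,0,0,0,0.1],[0,0.3,0,0,0,0,0.1],[0,0.3,0,0,0,0,0.1]]]}}

```text
clock: 5.1
position: [0.5644, -0.2154, 0.2164]
tool_rot: [-1.998, 1.566, 1.193]
force: [-2.9, 7.0, 2.9]
grip_width: 0.0191
```

{"api": "step_arm", "payload": {"targets": [[[0,0.3,0,0,0,0,0.1],[0,0.5,0,0,0,0,0.1],[0,0.5,0,0,0,0,0.1]]]}}

```text
clock: 5.4
position: [0.5646, -0.2185, 0.2164]
tool_rot: [-1.75, 1.562, 1.442]
force: [-4.7, 13.7, 7.3]
grip_width: 0.0188
```

{"api": "step_arm", "payload": {"targets": [[[0,0.4,0,0,0,0,0.1],[0,0.6,0,0,0,0,0.1],[0,0.6,0,0,0,0,0.1]]]}}

```text
clock: 5.7
position: [0.5648, -0.2191, 0.2163]
tool_rot: [-1.528, 1.553, 1.667]
force: [-11.6, 34.9, 20.8]
grip_width: 0.019
```

```bash
python3 -c "
from h import *
go([.5646,-.2185,.216],-87.25)
for n in ['side']: cv2.imwrite('pics/%s4.png'%n,eyes.grab_frame(n)[:,:,::-1])
s=cv2.imread('pics/side4.png')
cv2.imwrite('pics/s4c.png',cv2.resize(s[180:290,340:450],None,fx=5,fy=5,interpolation=2))
"
```

```text
t 5.7 pos [ 0.5648 -0.2191  0.2163] psi -86.93043761746571 q [-0.1966  0.6555  0.7415  1.71   -0.5319  0.9952 -0.7718] F [-11.5912  34.8654  20.8086] w 0.019040964960897466
shift [0.03, -0.06, 0.01] rot [0.0056, 0.0008, 0.0175]
```

View pics/s4c.png

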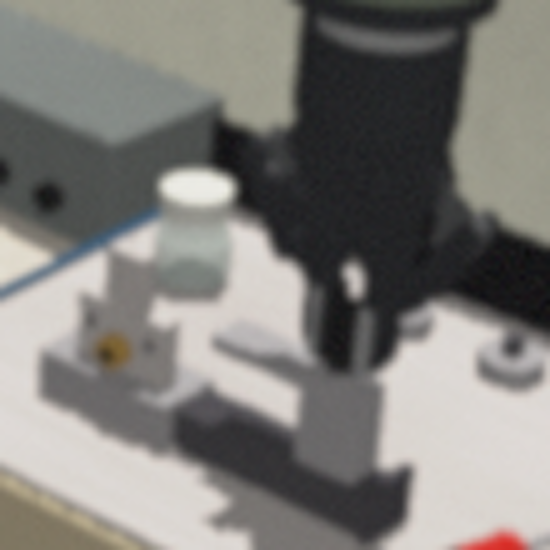

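The slide is at its stop: the force climbed to 35 N with under 1 mm of travel, and the lip is clear of the carrier. Relieve the pull, then release.

{"api": "step_arm", "payload": {"targets": [[[0,0,0,0,0,0,0.1],[0,0,0,0,0,0,0.1],[0,0,0,0,0,0,0.5],[0,0,0,0,0,0,0.5],[0,0,0,0,0,0,0.5],[0,0,0,0,0,0,0.5]]]}}

```text
clock: 6.35
position: [0.5648, -0.2193, 0.2163]
tool_rot: [-1.532, 1.554, 1.662]
force: [0.4, 0.9, -0.2]
grip_width: 0.0427
```

```bash
python3 -c "
from h import *
go([.5646,-.2185,.32],-87.25)"
```

```text
t 6.35 pos [ 0.5648 -0.2193  0.2163] psi -86.94326281307355 q [-0.1963  0.6555  0.7413  1.71   -0.5315  0.9949 -0.7721] F [ 0.3647  0.9047 -0.2067] w 0.04269959378882544
shift [-10.37, -0.26, 0.02] rot [0.0054, 0.0007, 0.0171]
```

{"api": "step_arm", "payload": {"targets": [[[-3,0,0,0,0,0,0.5],[-7,-0.2,0,0,0,0,0.6],[-10,-0.2,0,0,0,0,0.6],[-10.4,-13.0,-0.5,-1.56,0,0,0.6],[-10.4,-13.0,-0.5,-1.56,0,0,0.6],[-10.4,-13.0,-0.5,-1.56,0,0,0.6],[-10.4,-13.0,-0.5,-1.56,0,0,0.6],[-10.4,-13.0,-0.5,-1.56,0,0,0.6],[-10.4,-13.0,-0.5,-1.56,0,0,0.6],[-10.4,-13.0,-0.5,-1.56,0,0,0.6]]]}}

```text
clock: 7.35
position: [0.563, -0.0911, 0.3225]
tool_rot: [-2.6, 1.554, 1.651]
force: [0.6, -0.4, -0.9]
grip_width: 0.0513
```

{"api": "step_arm", "payload": {"targets": [[[0,0,0,-0.6,0,0,0.6],[0,0,0,-0.6,0,0,0.6],[0,0,0,-0.6,0,0,0.6],[0,0,0,-0.6,0,0,0.6]]]}}

```text
clock: 7.75
position: [0.563, -0.0913, 0.3226]
tool_rot: [3.07, 1.554, 1.637]
force: [-0.2, -0.2, -1.1]
grip_width: 0.051
```

```bash
python3 -c "
from h import *
go([.5595,-.0893,.26],2.75)"
```

```text
t 7.75 pos [ 0.563  -0.0913  0.3226] psi 7.928705574675523 q [-0.2432  0.3943  0.4277  1.6757 -0.1967  1.1154  0.3816] F [-0.1576 -0.1869 -1.1015] w 0.05097859269159993
shift [6.26, -0.33, -0.14] rot [0.0904, -0.0168, -0.0005]
```

{"api": "step_arm", "payload": {"targets": [[[2,-0.3,-0.1,0.09,-0.0168,0,0.6],[5,-0.3,-0.1,0.09,-0.0168,0,0.6],[6.2,-0.3,-0.1,0.09,-0.0168,0,0.6],[6.2,-0.3,-0.1,0.09,-0.0168,0,0.6],[6.2,-0.3,-0.1,0.09,-0.0168,0,0.6]]]}}

```text
clock: 8.25
position: [0.5602, -0.09, 0.2614]
tool_rot: [1.362, 1.57, -0.161]
force: [0.0, -0.4, -0.3]
grip_width: 0.0514
```

```bash
python3 -c "
from h import *
go([.5595,-.0893,.194],2.75)
for n in ['side']: cv2.imwrite('pics/%s5.png'%n,eyes.grab_frame(n)[:,:,::-1])
s=cv2.imread('pics/side5.png')
cv2.imwrite('pics/s5c.png',cv2.resize(s[180:290,330:440],None,fx=5,fy=5,interpolation=2))
"
```

```text
t 8.25 pos [ 0.5602 -0.09    0.2614] psi 2.7655673684090676 q [-0.2546  0.4516  0.4308  1.7642 -0.2223  0.9729  0.3121] F [ 0.0023 -0.3976 -0.3234] w 0.05143237088495803
shift [6.74, -0.07, -0.07] rot [0.0003, 0.0002, -0.001]
```

View pics/s5c.png

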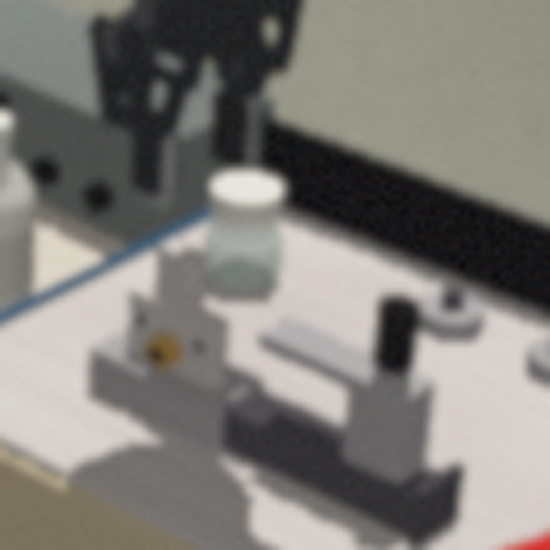

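The slide has stayed out: knob at crop (398,335), lip clear of the carrier. The fingers straddle the tab, so I'll descend and grip.

{"api": "step_arm", "payload": {"targets": [[[2,-0.05,-0.05,0,0,0,0.6],[4,-0.05,-0.05,0,0,0,0.6],[6,-0.05,-0.05,0,0,0,0.6],[6.6,-0.05,-0.05,0,0,0,0.6],[6.7,-0.05,-0.05,0,0,0,0.6],[6.7,-0.05,-0.05,0,0,0,0.4],[6.7,-0.05,-0.05,0,0,0,0.25],[6.7,-0.05,-0.05,0,0,0,0.15],[6.7,-0.05,-0.05,0,0,0,0.0],[6.7,-0.05,-0.05,0,0,0,0.0]]], "grip_force": 40}}

```text
clock: 9.3
position: [0.5596, -0.0897, 0.1955]
tool_rot: [1.593, 1.569, 0.071]
force: [-6.7, 0.3, 10.5]
grip_width: 0.0115
```

{"api": "step_arm", "payload": {"targets": [[[0,0,0,0,0,0,0],[0,0,0,0,0,0,0],[0,0,0,0,0,0,0]]], "grip_force": 60}}

```text
clock: 9.6
position: [0.5595, -0.0897, 0.1955]
tool_rot: [1.634, 1.57, 0.112]
force: [-3.0, -0.3, 3.5]
grip_width: 0.0115
```

```bash
python3 -c "
from h import *
go([.5595,-.0893,.28],2.75)
for n in ['side']: cv2.imwrite('pics/%s6.png'%n,eyes.grab_frame(n)[:,:,::-1])
s=cv2.imread('pics/side6.png')
cv2.imwrite('pics/s6c.png',cv2.resize(s[180:290,330:440],None,fx=5,fy=5,interpolation=2))
"
```

```text
t 9.6 pos [ 0.5595 -0.0897  0.1955] psi 2.75895819224214 q [-0.226   0.5311  0.3951  1.8297 -0.2673  0.8319  0.3494] F [-2.9794 -0.3144  3.5407] w 0.011541433569721864
shift [-8.45, 0.01, -0.04] rot [0.0002, -0.0001, -0.0013]
```

View pics/s6c.png

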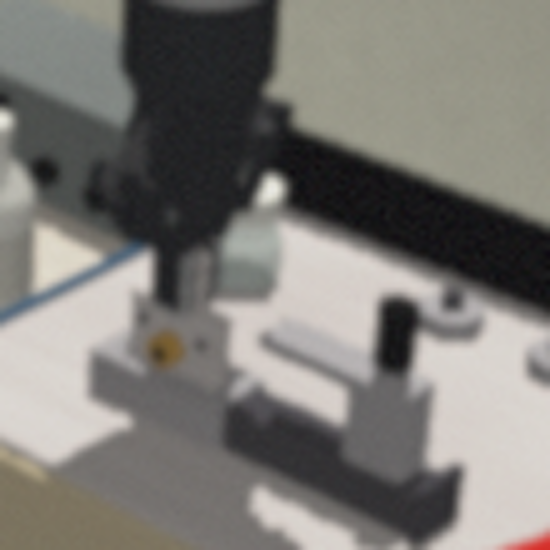

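{"api": "step_arm", "payload": {"targets": [[[-0.5,0,0,0,0,0,0],[-1.2,0,0,0,0,0,0],[-2,0,0,0,0,0,0],[-3,0,0,0,0,0,0],[-4.5,0,0,0,0,0,0],[-6.5,0,0,0,0,0,0],[-8.5,0,0,0,0,0,0],[-9,0,0,0,0,0,0],[-9,0,0,0,0,0,0]]]}}

```text
clock: 10.55
position: [0.5596, -0.0896, 0.2863]
tool_rot: [1.666, 1.568, 0.143]
force: [0.5, -0.2, -1.8]
grip_width: 0.0112
```

```bash
python3 -c "
from h import *
f=np.radians(-102.9);d=np.array([np.cos(f),np.sin(f)]);n=np.array([-d[1],d[0]])
P=d*(-.432+.116)+n*.3705; print(P)
go([*P,.30],-102.9)
for n in ['side']: cv2.imwrite('pics/%s7.png'%n,eyes.grab_frame(n)[:,:,::-1])
s=cv2.imread('pics/side7.png')
cv2.imwrite('pics/s7c.png',cv2.resize(s[170:280,330:440],None,fx=5,fy=5,interpolation=2))
"
```

```text
[0.4317 0.2253]
t 10.55 pos [ 0.5596 -0.0896  0.2863] psi 2.7646684377937816 q [-0.2653  0.423   0.4424  1.7381 -0.2081  1.0242  0.2996] F [ 0.467  -0.1513 -1.7502] w 0.011191914055452081
shift [-1.39, -11.26, -32.07] rot [1.8442, -0.0027, -0.0017]
```

View pics/s7c.png

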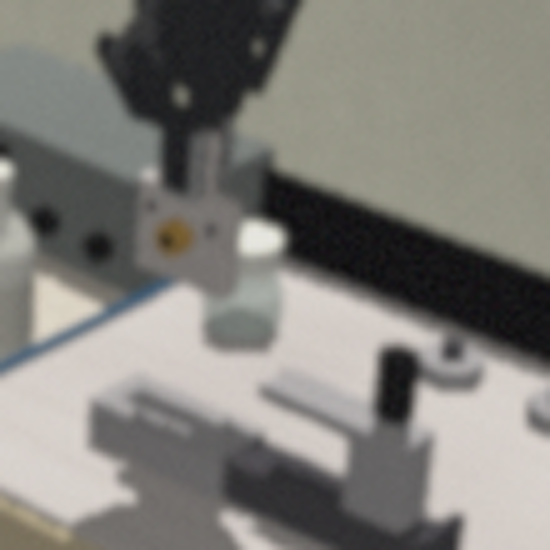

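{"api": "step_arm", "payload": {"targets": [[[-1.4,-1,-3,0.1,0,0,0],[-1.4,-2,-6,0.22,0,0,0],[-1.4,-3,-9,0.34,0,0,0],[-1.4,-4,-12,0.46,0,0,0],[-1.4,-5,-15,0.58,0,0,0],[-1.4,-6,-18,0.7,0,0,0],[-1.4,-7,-21,0.82,0,0,0],[-1.4,-8,-24,0.94,0,0,0],[-1.4,-9,-26,1.06,0,0,0],[-1.4,-10,-28,1.16,0,0,0]]]}}

```text
clock: 11.6
position: [0.4449, 0.1862, 0.2985]
tool_rot: [1.774, 1.57, -0.913]
force: [0.8, -0.3, -2.0]
grip_width: 0.0114
```

```bash
python3 -c "
from h import *
go([.4317,.2253,.30],-102.9)"
```

```text
t 11.6 pos [0.4449 0.1862 0.2985] psi -63.940010445358205 q [-1.0412  0.2846  0.6504  1.9321 -0.2039  0.9902 -1.4135] F [ 0.801  -0.3486 -1.9552] w 0.011418819700732425
shift [-0.15, -4.09, -0.53] rot [0.68, -0.0004, -0.0006]
```

{"api": "step_arm", "payload": {"targets": [[[0,-0.8,-0.2,0.1,0,0,0],[0,-1.6,-0.3,0.2,0,0,0],[0,-2.4,-0.4,0.3,0,0,0],[0,-3.2,-0.5,0.4,0,0,0],[0,-4,-0.5,0.5,0,0,0],[0,-4,-0.5,0.6,0,0,0],[0,-4,-0.5,0.68,0,0,0],[0,-4,-0.5,0.68,0,0,0],[0,-4,-0.5,0.68,0,0,0]]]}}

```text
clock: 12.5
position: [0.4316, 0.2243, 0.298]
tool_rot: [1.716, 1.569, -1.648]
force: [-0.0, 1.0, -1.7]
grip_width: 0.0111
```

```bash
python3 -c "
from h import *
go([.4317,.2253,.2135],-102.9)"
```

```text
t 12.5 pos [0.4316 0.2243 0.298 ] psi -102.75389138333492 q [-1.2249  0.3252  0.7974  1.9268 -0.2735  1.0015 -2.0976] F [-0.0037  1.0401 -1.6591] w 0.011101041379155754
shift [8.45, -0.11, 0.01] rot [0.0026, -0.0002, -0.0014]
```

{"api": "step_arm", "payload": {"targets": [[[2,-0.1,0,0.003,0,-0.001,0],[4,-0.1,0,0.003,0,-0.001,0],[6,-0.1,0,0.003,0,-0.001,0],[7.5,-0.1,0,0.003,0,-0.001,0],[8.4,-0.1,0,0.003,0,-0.001,0],[8.4,-0.1,0,0.003,0,-0.001,0],[8.4,-0.1,0,0.003,0,-0.001,0]]]}}

```text
clock: 13.2
position: [0.4321, 0.2251, 0.2144]
tool_rot: [2.749, 1.57, -0.618]
force: [1.0, 1.2, -0.7]
grip_width: 0.0112
```

```bash
python3 -c "
from h import *
for n in C: cv2.imwrite('pics/%s8.png'%n,eyes.grab_frame(n)[:,:,::-1])
go([.4317,.2253,.2135],-102.9)
s=cv2.imread('pics/side8.png');t=cv2.imread('pics/top8.png')
cv2.imwrite('pics/s8c.png',cv2.resize(s[150:260,190:330],None,fx=5,fy=5,interpolation=2))
cv2.imwrite('pics/t8c.png',cv2.resize(t[210:310,160:290],None,fx=5,fy=5,interpolation=2))
"
```

```text
t 13.3 pos [0.4321 0.2253 0.2147] psi -102.90207113343924 q [-1.1373  0.4445  0.7115  2.0207 -0.3963  0.8141 -1.9923] F [-0.9025 -0.1698 -1.0825] w 0.011401892993846805
shift [0.12, 0.01, 0.04] rot [-0.0, -0.0008, 0.0005]
```

View pics/s8c.png

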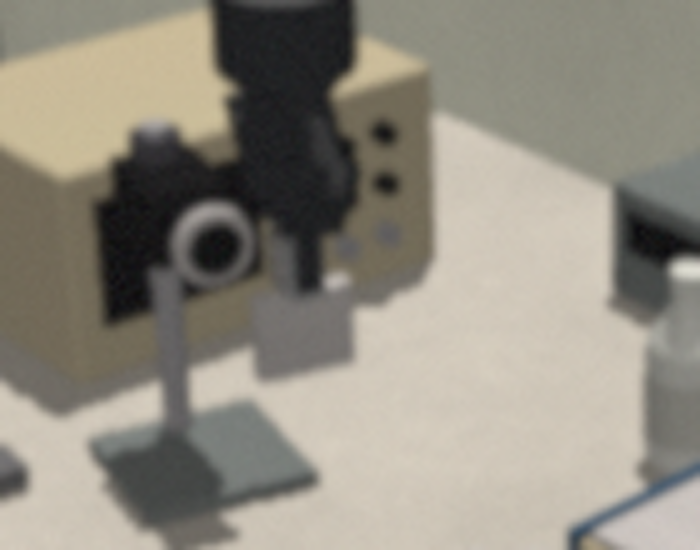

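View pics/t8c.png

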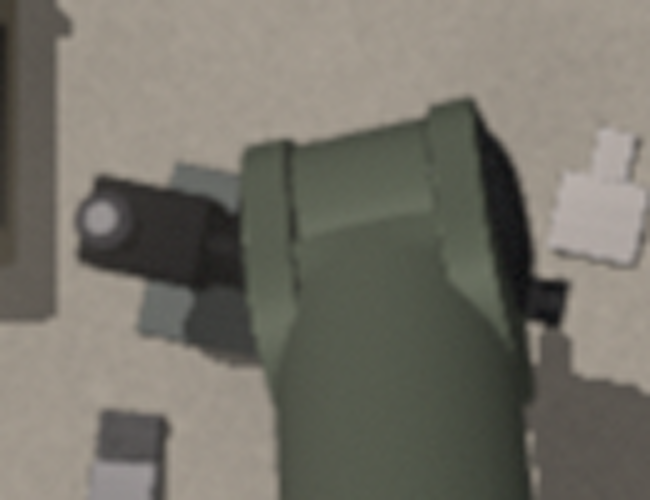

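Run:
```python
from h import *
s=cv2.imread('pics/side8.png')
f=np.radians(-102.9);d=np.array([np.cos(f),np.sin(f),0]);n=np.array([-d[1],d[0],0]);z=np.array([0,0,1.])
P=np.array([.4321,.2253,.2147])
mid=P-.030*z
cr=[mid+.006*d+a*n+b*z for a,b in((-.028,.0095),(.028,.0095),(.028,-.0405),(-.028,-.0405))]
pr=np.array([proj("side",c) for c in cr]);print("pred",pr)
pts=[un(p,5,(190,150)) for p in((255,303),(355,292),(355,360),(258,382))]
# which order matches
o=sorted(range(4),key=lambda i:0)
ls=[edge(s,pts[i],pts[(i+1)%4],2,.2) for i in range(4)]
obs=np.array([isect(ls[i-1],ls[i]) for i in range(4)]);print("obs",obs,[round(l[2],2) for l in ls])
print("lens pred",proj("side",[.4575-0.0,.3383,.17]))
```

```text
pred [[240.9416 210.0069]
 [260.1107 205.679 ]
 [260.8624 222.0535]
 [242.0047 226.5877]]
obs [[240.9465 209.2112]
 [260.3504 207.8806]
 [260.2901 221.7951]
 [239.9795 226.9133]] [np.float64(0.35), np.float64(0.08), np.float64(0.07), np.float64(0.3)]
lens pred [233.786  199.4032]
```

```bash
python3 -c "
from h import *
f=np.radians(-102.9);d=np.array([np.cos(f),np.sin(f)]);n=np.array([-d[1],d[0]])
P=d*(-.433+.116)+n*.3703;print(P);go([*P,.2135],-102.9)"
```

```text
[0.4317 0.2263]
t 13.3 pos [0.4321 0.2253 0.2147] psi -102.90207113343924 q [-1.1373  0.4445  0.7115  2.0207 -0.3963  0.8141 -1.9923] F [-0.9025 -0.1698 -1.0825] w 0.011401892993846805
shift [0.12, -0.09, 0.06] rot [-0.0, -0.0008, 0.0005]
```

{"api": "step_arm", "payload": {"targets": [[[0.12,-0.1,0.05,0,-0.001,0,0],[0.12,-0.1,0.05,0,-0.001,0,0],[0.12,-0.1,0.05,0,-0.001,0,0],[0.12,-0.1,0.05,0,-0.001,0,0],[0.12,-0.1,0.05,0,-0.001,0,0],[0.12,-0.1,0.05,0,-0.001,0,0],[0.12,-0.1,0.05,0,-0.001,0,0],[0.12,-0.1,0.05,0,-0.001,0,0]]]}}

```text
clock: 14.1
position: [0.4319, 0.2264, 0.2135]
tool_rot: [-1.198, 1.57, 1.718]
force: [-0.4, -0.4, -1.3]
grip_width: 0.0115
```

```bash
python3 -c "
from h import *
go([.4317,.2263,.2135],-102.9)
s=eyes.grab_frame('side')[:,:,::-1]; cv2.imwrite('pics/side9.png',s)
cv2.imwrite('pics/s9c.png',cv2.resize(s[140:290,190:450],None,fx=3,fy=3,interpolation=2))
o=bot.observe();print(o['position'],np.abs(o['qd']).max())
"
```

```text
t 14.1 pos [0.4319 0.2264 0.2135] psi -102.89715169575868 q [-1.1368  0.447   0.7093  2.0206 -0.3988  0.8128 -1.9921] F [-0.4403 -0.422  -1.2552] w 0.011471742065136618
shift [-0.0, 0.01, 0.01] rot [0.0, 0.0002, 0.0005]
[0.4319 0.2264 0.2135] 0.0014535021965669788
```

View pics/s9c.png

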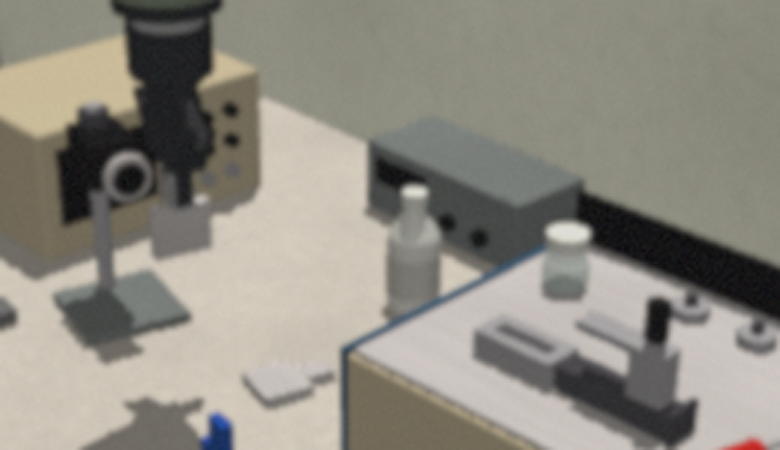

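The carrier is held at the focus (crop (182,228)), the slot is empty, the slide is still out (knob at (657,320)), and the bystanders look unmoved. Handing in.

```bash
python3 -c "
from workcell import bot
print(bot.job_done())"
```

```text
the job is handed in; nothing more can be done
None
```

I pulled the slide out to its stop and left it there, then lifted the carrier straight up out of its slot. The job was handed in at about 14 s with the carrier held still in front of the inspection camera.

**Slide:** the pull force rose to about 35 N with less than 1 mm of further travel, so it was at the stop. Later pictures show it still out.

**Carrier pose:** at hand-in the tool was within about 0.2 mm and 0.1° of the target I had worked out, and joint speeds were nearly zero. The held plate's outline in the side view agreed with the prediction to about 0.5 px, except its top edge near the finger and the lower left corner, which were off by about 2 px.

**Uncertain:**
- **Lens position:** I set the distance mainly from the top view. The side view's ring centre put the lens 4 to 8 mm further back, which I put down to the ring's depth and to one side-view pixel being worth about 5 mm there. The 100 mm distance is therefore only good to a few mm.
- **Alignment:** I expect about 1 mm across the lens axis and about 0.5° in facing.
- **Not checked from above:** the arm hid the boss and lens in the top view at the end.

**Other things:** the jar, bottle and blank looked unmoved in the last side picture. The brush, tube case and most of the screwdriver were outside that crop, so I didn't check them at the end.

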